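# Load the battery stick of a vapour monitor

## Task

The vapour monitor lies on its face with its battery bay open. Take the long battery stick from the bench and load it: push its flat end against the bay's spring contact with the other end held up, then bring the nub end down until it is caught under the steel clip and the stick lies flat and is held by the spring. Do not force it, leave the short stick out, and leave the other things on the bench where they are.

Things in the scene. Friction and masses are not known exactly. Their poses are not given: they have to be found in the camera images.
- stick_mid (a point): centre of the long battery stick (half-way up): bare aluminium tube 30 mm in diameter, 84 mm of it showing, between square black end caps 34 x 34 x 18 mm whose outer faces lie 60 mm either side. A copper nub, 14 mm in diameter, stands 7 mm out of one cap: 127 mm long in all. x axis along the stick towards the nub, z up. Lies on its caps, centre line 17 mm up. Grip it across the tube
- stick_nub (a point): tip of the nub of the long stick, on its centre line, 67 mm from the stick's centre
- stick_flat (a point): centre of the flat end of the long stick, 60 mm from the stick's centre
- monitor: the vapour monitor: grey plastic, 214 x 150 mm, fixed, lying on its face with the open battery bay upwards. Origin at the centre of its underside, z up; x runs along the bay from the spring contact (-x end) to the steel clip (+x end). Contact and clip sit on one steel carrier (long strip) whose place along x differs by up to 10 mm either way each time and is not reported: feel for it
- contact (a joint): how far the spring contact is pushed in, m: 0 at rest, 0.0145 at its solid stop, about 0.005 with the stick home. An 18 mm copper disc centred 17 mm above the bay floor, its face at rest at the monitor's x = -51 mm (+-10 mm, as the carrier lies), pushed towards -x; 1.5 N to start, 0.5 N more per mm. The carrier's block behind it (from 26 mm behind the face) is 32 mm tall
- short_mid (a point): centre of a shorter stick of the same make, not wanted: 84 mm long over the caps and 91 mm with its nub
- amber_small: small amber bottle with a red cap, 56 mm in diameter, 130 mm tall; origin under its centre
- beaker: glass beaker, 68 mm in diameter, 85 mm tall; origin under its centre
- jar: amber jar with a white lid, 52 mm in diameter, 70 mm tall; origin under its centre
- driver: screwdriver lying on the bench
- bay_cover: the monitor's loose bay cover, a flat grey plate 120 x 70 mm, 5 mm thick
- stick: the whole long battery stick; origin under its centre (17 mm below stick_mid), same axes; about 0.2 kg
- bay (a point): middle of the bay floor, 16 mm above the bench, over the monitor's origin. From x = -35 to 41 mm fingers have room out to 68 mm either side, where a rim rises 18 mm above the floor. Two black cheeks at each end (x -75 to -35 and 41 to 61 mm), 39 mm apart and 28 mm tall with flared tops to 37 mm, guide the stick's caps. The stick lies on this floor when home
- bay_clip (a point): nominal place of the clip's fixed contact (nub tip when home; 71 mm to +x, 17 mm above the floor; really +-10 mm along x). A steel lip, 24 mm wide, juts 5.5 mm to -x from it, underside 9 mm above this point, top 35 mm above the floor, nose sloped. To pass it going down, the nub must first be pushed back until the contact is 11 mm or more in; let go, it springs forward under the lip

How it is judged:
By the outcome, as a careful person would: the job done as asked, in the order asked, and still so for the second after the job is handed in, with the robot touching nothing.
It also fails if it takes over 43 s, if anything falls off the work surface, if the arm or the gripper's body presses on something with over 40 N, if the wrist force passes 120 N, or if a joint passes its speed limit or range.

## Robot

A 6-joint arm with a two-finger parallel gripper is mounted at the origin on the work surface. World frame = base frame: x ahead of the robot, y to its left, z up, the work surface at z = 0. Lengths are in mm, angles in rad, forces in N, time in s.
With the tool pointing down it reaches from about 275 to 725 mm from the base axis. Payload 15.9 kg.
Tool frame: the origin (TCP) lies at the very end of the fingers, on their centre line; the grasp point (between the pads) lies 19 mm behind it; z points along the fingers, y is the direction in which the jaws open and shut (so a half turn about z gives the same grasp; the last joint's range is limited). The gripper opens to 85 mm and grips with 20 to 120 N. Pads are 22 mm wide; open, the fingers measure 114 mm over their backs; the gripper's body (76 mm by 85 mm) begins 54 mm behind the grasp point. The pads swing forward as they close: fully open they stand 13 mm farther back than shut.
Start: joints at [-1.216, 0.213, -0.034, 1.323, 0, 1.571], TCP at [173.695, -468.845, 231.306] pointing down, gripper open.
Joint ranges: [-2.98, 2.98], [-0.74, 1.72], [-1.14, 1.35], [-2.1, 2.04], [-1.57, 1.44], [-3.14, 3.14]. Speed limits (rad/s): [1.89, 1.89, 2.39, 2.57, 3.14, 3.14].

## Interface

Orientations are given as a unit quaternion [w, x, y, z].
In Python, from workcell import ctrl, optics, sign_off gives the robot as it stands.
- The arm moves only by the shell command python3 -m inch 'ROWS' [OPENING]. ROWS is JSON, a list of rows, each a list of 6 numbers: the shift along the tool's x, y, z in m, then the turn, a rotation vector about the tool's x, y, z in degrees. In form: [[dx, dy, dz, rx, ry, rz], ...]. A call has 1 to 12 rows; each row is the pose to reach, as a shift and turn from the pose commanded when the call began, along the tool's axes at that moment; what a row does not reach only later rows make up. A row lasts 1/12 s, in which the tool goes at most 41.7 mm and 7.16 degrees, less where a joint would pass 70% of its speed; a pose out of reach is approached as far as the arm can. A call with a gripper value outside its range is refused whole. OPENING is the gripper's target within -1 to 1 (fully open at 1, half-way at 0, shut at -1), set as the call begins (- or left out, the last holds). The fingers move at their own pace and stop on an object; the grip force is fixed at half the most. Time passes only in rows, so rows that repeat a pose let the fingers close. It gives the time, the measured TCP pose, the force and the opening at its end, in the units of the state.
- ctrl.state(): the state, without advancing time (a new reading comes with each control period).
- optics.read_camera(name): name is "scene" or "side" or "wrist"; returns a dict with "image" (480x640x3 uint8, red, green, blue), "fx", "fy", "cx", "cy" (pixels), "pose" (4x4, takes a point from camera to world coordinates); the wrist camera has in their place "hand_eye" (4x4, takes a point from camera to tool coordinates, whose origin is the TCP and whose axes are the flange's). Camera axes: x right, y down, z forward; pixel columns grow to the right and rows downward; lengths in mm; the calibration is good to about 2 mm. The wrist camera is an equidistant fisheye: a pixel r from the principal point sees the ray r / f radians off the axis. A picture is of the moment at which its call begins: read the wrist's pose just before it. There is no depth.
- sign_off(): hands the job in, once; it reports no verdict.
The state is a dict: "clock": time; "joint_pos": joint angles; "qd": joint speeds; "joint_torque": joint torques, N m; "tcp_pos": TCP position; "ee_rot": TCP orientation; "contact_force": force on the tool from outside, world axes, zero at the start; "wrist_torque": the same for the moment, N m; "gripper_width": finger opening in mm.
Only numpy, scipy, OpenCV 4.12 (cv2) and the standard library are available. Lean on these libraries where they do the work, as an engineer would, in place of code of your own. Each camera call takes 0.05 s, during which the arm holds its last target. There are 200 camera calls.

## Working session

There is one attempt and no reset: what is moved stays moved. The work goes in short steps, Python scripts to look and compute and a shell command to move; the robot and the scene stay as the last step left them, time stands still between calls to the robot, and variables do not carry over. Pictures are saved under pics/ and viewed, about 8 in all and at most 12, crops included, and the job is handed in when it is done.

```bash
ls; mkdir -p pics; python3 - <<'E'
from workcell import ctrl, optics
import cv2,numpy as np
s=ctrl.state(); print(s)
for n in ["scene","side","wrist"]:
    d=optics.read_camera(n); cv2.imwrite(f"pics/{n}0.png",d["image"][:,:,::-1])
    print(n,{k:(np.round(v,4).tolist() if k!="image" else 0) for k,v in d.items()})
E
```

```text
pics
{'clock': 0.0, 'joint_pos': array([-1.21604321e+00,  2.13398508e-01, -3.50719671e-02,  1.32350850e+00,
        3.44631650e-05,  1.57075484e+00]), 'qd': array([ 0.00070383,  0.00061215, -0.00178192, -0.00146374,  0.00056458,
       -0.00097598]), 'joint_torque': array([ 4.43708355e-03, -6.86176872e+01,  4.87106502e+01,  1.75781117e-02,
        1.54475297e-04, -4.92428319e-05]), 'tcp_pos': array([ 173.5672903 , -468.53207802,  230.78990086]), 'ee_rot': array([-5.85086650e-04,  9.84306149e-01,  1.76468282e-01, -8.73642157e-05]), 'contact_force': array([-0.18900038,  0.72600329, -0.42551358]), 'wrist_torque': array([-0.05254623,  0.03406019,  0.00510828]), 'gripper_width': 85.17099115533262}
scene {'image': 0, 'fx': 524.3558, 'fy': 524.3558, 'cx': 317.9064, 'cy': 241.7922, 'pose': [[0.6973, 0.4949, -0.5185, 1162.5321], [0.7168, -0.4823, 0.5035, -785.1293], [-0.0009, -0.7228, -0.6911, 930.8842], [0.0, 0.0, 0.0, 1.0]]}
side {'image': 0, 'fx': 599.0682, 'fy': 599.0682, 'cx': 311.984, 'cy': 245.8012, 'pose': [[-0.7446, -0.3257, 0.5827, -265.7985], [-0.6671, 0.3945, -0.6319, 705.9541], [-0.0241, -0.8592, -0.511, 750.9669], [0.0, 0.0, 0.0, 1.0]]}
wrist {'image': 0, 'fx': 371.6483, 'fy': 371.6483, 'cx': 318.0298, 'cy': 236.458, 'hand_eye': [[0.0003, -0.9546, -0.2979, 74.6124], [1.0, 0.0002, 0.0003, 0.3735], [-0.0002, -0.2979, 0.9546, -143.6823], [0.0, 0.0, 0.0, 1.0]]}
```

View pics/scene0.png

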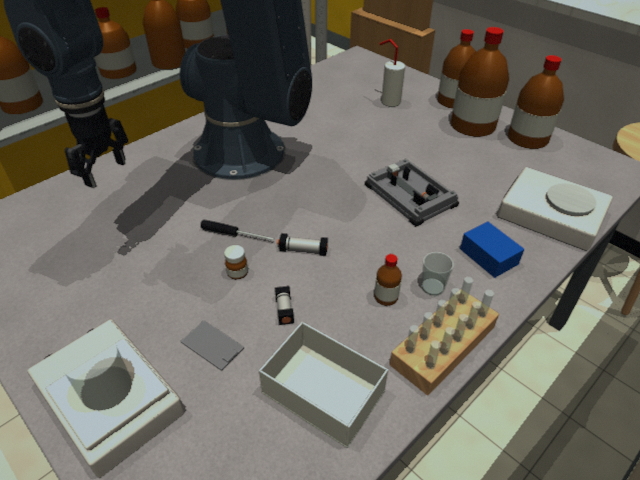

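View pics/side0.png

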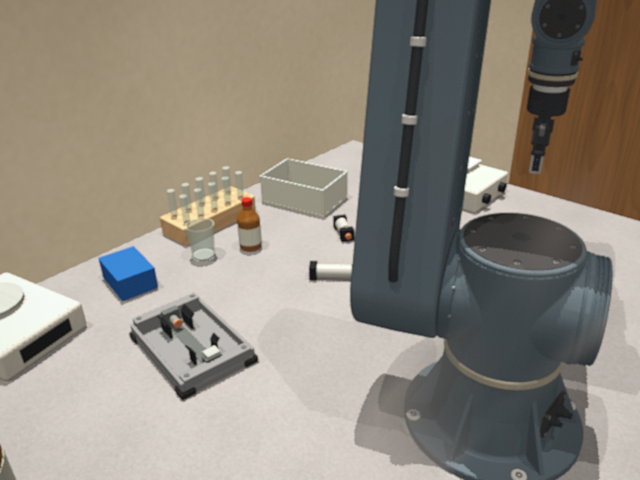

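The scene view shows the long stick at about (303,244), the short one at (285,305), the monitor at (411,190) and the screwdriver tip near (275,240). The side view shows the monitor at (193,342), with the copper contact near (178,322). Next I'll enlarge these.

```bash
python3 - <<'E'
import cv2,numpy as np
a=cv2.imread("pics/scene0.png");b=cv2.imread("pics/side0.png")
def c(i,x,y,w,h): return cv2.resize(i[y:y+h,x:x+w],(400,300),interpolation=cv2.INTER_CUBIC)
o=np.vstack([np.hstack([c(a,264,216,80,60),c(a,356,145,112,84)]),np.hstack([c(b,124,286,144,108),c(b,290,240,80,60)])])
cv2.imwrite("pics/crop1.png",o)
E
```

```text
(no output)
```

View pics/crop1.png

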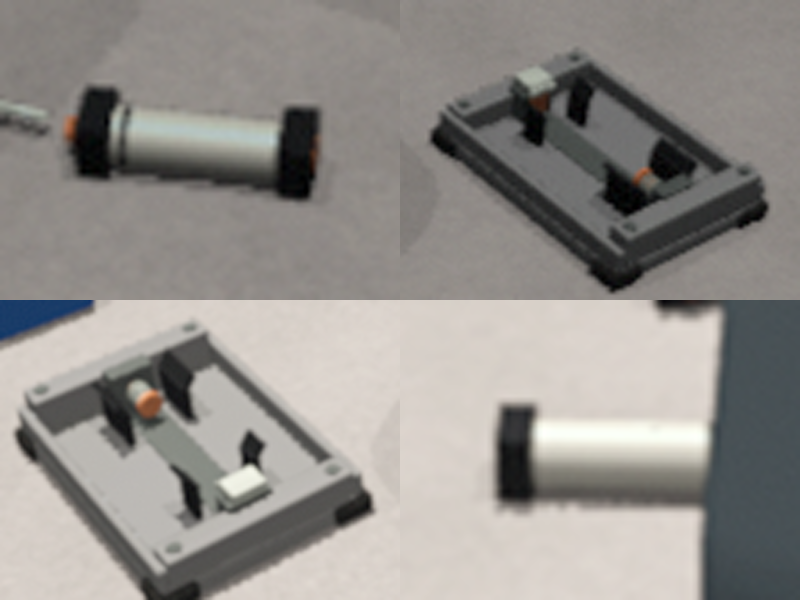

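```bash
cat > h.py <<'E'
import numpy as np, cv2
from scipy.spatial.transform import Rotation as R
from workcell import ctrl, optics
K={"scene":(524.3558,317.9064,241.7922),"side":(599.0682,311.984,245.8012)}
P={"scene":np.array([[0.6973,0.4949,-0.5185,1162.5321],[0.7168,-0.4823,0.5035,-785.1293],[-0.0009,-0.7228,-0.6911,930.8842]]),
"side":np.array([[-0.7446,-0.3257,0.5827,-265.7985],[-0.6671,0.3945,-0.6319,705.9541],[-0.0241,-0.8592,-0.511,750.9669]])}
def ray(cam,u,v):
    f,cx,cy=K[cam]; M=P[cam]; return M[:,3],M[:,:3]@np.array([(u-cx)/f,(v-cy)/f,1])
def onz(cam,u,v,z):
    o,d=ray(cam,u,v); return o+d*(z-o[2])/d[2]
def proj(cam,p):
    f,cx,cy=K[cam]; M=P[cam]; c=M[:,:3].T@(np.asarray(p,float)-M[:,3]); return np.array([cx+f*c[0]/c[2],cy+f*c[1]/c[2]])
HE=np.array([[0.0003,-0.9546,-0.2979,74.6124],[1,0.0002,0.0003,0.3735],[-0.0002,-0.2979,0.9546,-143.6823]])
def rot(q): return R.from_quat(np.r_[q[1:],q[0]])
def wonz(st,u,v,z):  # wrist pixel to plane z
    x,y=u-318.0298,v-236.458; r=np.hypot(x,y); t=r/371.6483
    d=np.array([x/r*np.sin(t),y/r*np.sin(t),np.cos(t)]) if r>0 else np.array([0,0,1.])
    Rm=rot(st["ee_rot"]).as_matrix(); o=st["tcp_pos"]+Rm@HE[:,3]; d=Rm@HE[:,:3]@d
    return o+d*(z-o[2])/d[2]
def rel(p,yaw_down=None):
    "world target point -> shift in tool axes (m)"
    s=ctrl.state(); return rot(s["ee_rot"]).inv().apply(np.asarray(p)-s["tcp_pos"])/1000
E
python3 - <<'E'
from h import *
np.set_printoptions(precision=1,suppress=True)
s=lambda x,y:(264+x/5,216+y/5)
n=onz("scene",*s(66,129),17);a=onz("scene",*s(112,135),17);b=onz("scene",*s(282,150),17);e=onz("scene",*s(316,152),17)
print(n,a,b,e,np.linalg.norm(n-e),np.linalg.norm(a-b))
m=lambda x,y:(356+x*.28,145+y*.28)
m2=lambda x,y:(124+x*.36,286+(y-300)*.36)
# contact disc and clip
print("contact",onz("scene",*m(642-400,178),33),onz("side",*m2(150,403),33))
print("clip top",onz("scene",*m(533-400,80),51),onz("side",*m2(243,484),51))
print("screws",[onz("scene",*m(x-400,y),34) for x,y in[(462,104),(577,57),(745,172),(629,228)]])
print("screws",[onz("side",*m2(x,y),34) for x,y in[(175,548),(335,468),(193,327),(40,388)]])
E
```

```text
[ 405.3 -192.9   17. ] [ 424.7 -179.2   17. ] [ 492.2 -125.5   17. ] [ 505.  -114.3   17. ] 127.00076635951541 86.20162597728762
contact [557.7 205.7  33. ] [557.9 203.   33. ]
clip top [432.3 223.6  51. ] [423.7 228.5  51. ]
screws [array([399.6, 177.2,  34. ]), array([422.8, 294. ,  34. ]), array([609., 267.,  34.]), array([588.1, 150.2,  34. ])]
screws [array([426.3, 283.6,  34. ]), array([406.2, 167.1,  34. ]), array([606.3, 126.4,  34. ]), array([631. , 243.9,  34. ])]
```

```bash
cat >> h.py <<'E'
def want(yaw,th=0):
    "tool orientation: x towards yaw (deg), raised by th (deg)"
    y,t=np.radians([yaw,th]); d=np.array([np.cos(y),np.sin(y),0]); x=d*np.cos(t)+np.array([0,0,np.sin(t)])
    yy=np.cross([0,0,-1],d); return R.from_matrix(np.c_[x,yy,np.cross(x,yy)])
def row(p,yaw,th=0):
    s=ctrl.state(); q=rot(s["ee_rot"]); v=q.inv().apply(np.asarray(p)-s["tcp_pos"])/1000
    w=np.degrees((q.inv()*want(yaw,th)).as_rotvec())
    print("row",np.round(v,4).tolist(),np.round(w,2).tolist()," t=%.2f"%s["clock"],"tcp",np.round(s["tcp_pos"],1).tolist(),"w %.1f"%s["gripper_width"],"F",np.round(s["contact_force"],1).tolist())
E
python3 -c "
from h import *
row([550,208,200],172)"
```

```text
row [0.588, -0.5037, 0.0313] [-0.02, -0.06, -151.67]  t=0.15 tcp [173.6, -468.6, 231.0] w 85.1 F [-0.2, 0.0, -0.1]
```

```bash
python3 -m inch '[[0.588,-0.504,0.031,0,0,-151.7],[0.588,-0.504,0.031,0,0,-151.7],[0.588,-0.504,0.031,0,0,-151.7],[0.588,-0.504,0.031,0,0,-151.7],[0.588,-0.504,0.031,0,0,-151.7],[0.588,-0.504,0.031,0,0,-151.7],[0.588,-0.504,0.031,0,0,-151.7],[0.588,-0.504,0.031,0,0,-151.7],[0.588,-0.504,0.031,0,0,-151.7],[0.588,-0.504,0.031,0,0,-151.7],[0.588,-0.504,0.031,0,0,-151.7],[0.588,-0.504,0.031,0,0,-151.7]]' 1; python3 -c "
from h import *
row([550,208,150],172)"
```

```text
clock: 1.15
tcp_pos: [416.8, -30.0, 211.3]
ee_rot: [0.0, 0.597, 0.802, 0.0]
contact_force: [1.1, -1.3, 0.3]
gripper_width: 85.2
row [0.1899, 0.1957, 0.0613] [0.01, 0.02, -65.36]  t=1.15 tcp [416.8, -30.0, 211.3] w 85.2 F [1.1, -1.3, 0.3]
```

```bash
python3 -m inch '[[0.19,0.196,0.061,0,0,-65.4],[0.19,0.196,0.061,0,0,-65.4],[0.19,0.196,0.061,0,0,-65.4],[0.19,0.196,0.061,0,0,-65.4],[0.19,0.196,0.061,0,0,-65.4],[0.19,0.196,0.061,0,0,-65.4],[0.19,0.196,0.061,0,0,-65.4],[0.19,0.196,0.061,0,0,-65.4],[0.19,0.196,0.061,0,0,-65.4],[0.19,0.196,0.061,0,0,-65.4],[0.19,0.196,0.061,0,0,-65.4],[0.19,0.196,0.061,0,0,-65.4]]'; python3 - <<'E'
from h import *
import pickle
s=ctrl.state(); d=optics.read_camera("wrist"); cv2.imwrite("pics/w1.png",d["image"][:,:,::-1]); pickle.dump(s,open("w1.pkl","wb")); print(s["tcp_pos"],s["ee_rot"],s["qd"])
E
```

```text
clock: 2.15
tcp_pos: [551.3, 204.8, 150.4]
ee_rot: [-0.0, 0.075, 0.997, -0.0]
contact_force: [-0.1, -0.1, 1.1]
gripper_width: 85.4
[551.26991392 204.84809413 150.35983071] [-1.60740817e-05  7.48487170e-02  9.97194900e-01 -2.79209296e-06] [-0.00321947 -0.00311704 -0.0016141  -0.00167549  0.00086228 -0.00496398]
```

View pics/w1.png

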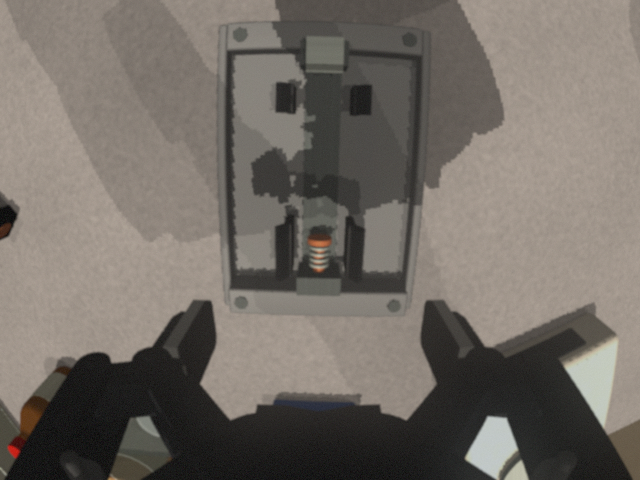

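The wrist view shows the bay: contact disc at about (320,237), clip at (326,55), screws near (240,34), (409,40), (393,306) and (241,302). I'll enlarge both ends to measure them.

```bash
python3 - <<'E'
import cv2,numpy as np
a=cv2.imread("pics/w1.png")
a=cv2.convertScaleAbs(a,alpha=1.6,beta=10)
f=lambda y:cv2.resize(a[y:y+75,220:420],(800,300),interpolation=cv2.INTER_CUBIC)
cv2.imwrite("pics/crop2.png",np.vstack([cv2.resize(a[22:122,220:420],(600,300),interpolation=cv2.INTER_CUBIC),cv2.resize(a[215:315,220:420],(600,300),interpolation=cv2.INTER_CUBIC)]))
E
```

```text
(no output)
```

View pics/crop2.png

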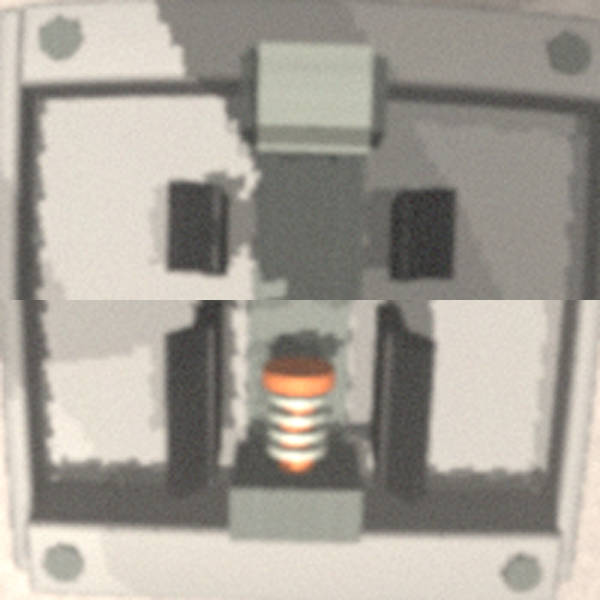

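```bash
python3 - <<'E'
from h import *
import pickle
np.set_printoptions(precision=1,suppress=True)
s=pickle.load(open("w1.pkl","rb"))
T=lambda x,y,z:wonz(s,220+x/3,22+y/3,z)
B=lambda x,y,z:wonz(s,220+x/3,215+(y-300)/3,z)
S=[T(60,38,34),T(569,53,34),B(521,572,34),B(62,562,34)]
c=np.mean(S,0); 
ax=(S[0]+S[1]-S[2]-S[3])[:2]; ya=np.degrees(np.arctan2(ax[1],ax[0]));ay=(S[0]+S[3]-S[1]-S[2])[:2]
print(np.array(S),"centre",c,"yaw",ya,np.degrees(np.arctan2(ay[1],ay[0])),"L",np.linalg.norm(ax)/2,np.linalg.norm(S[0]-S[1]),np.linalg.norm(S[3]-S[2]))
u=np.array([np.cos(np.radians(ya)),np.sin(np.radians(ya))]);v=np.array([-u[1],u[0]])
def m(n,p): d=p[:2]-c[:2]; print(n,p,"mon x %.1f y %.1f"%(d@u,d@v))
m("lip nose top",T(315,127,51)); m("lip nose low",T(315,152,44)); m("clip back top",T(315,42,51))
m("disc face top",B(298,358,42));m("block front top",B(297,487,48));m("block back",B(297,540,48))
for z in(16,44):
  m("cheekL clip",T(228,270,z));m("cheekR clip",T(390,270,z));m("cheekL con",B(218,400,z));m("cheekR con",B(375,400,z))
m("cheek clip ctr-end y270",T(198,272,44)); m("cheek con front",B(195,330,44))
m("floor edges L",T(40,250,16));m("R",T(580,250,16))
E
```

```text
[[404.3 172.6  34. ]
 [424.9 289.1  34. ]
 [624.2 255.5  34. ]
 [603.  135.2  34. ]] centre [514.1 213.1  34. ] yaw 169.88167594432787 -99.98644032994397 L 202.11737840710055 118.35142310634107 122.19415687477395
lip nose top [439.3 226.7  51. ] mon x 76.1 y -0.2
lip nose low [443.8 226.1  44. ] mon x 71.5 y -0.5
clip back top [420.2 229.6  51. ] mon x 95.3 y 0.3
disc face top [553.9 205.8  42. ] mon x -40.5 y 0.1
block front top [584.1 201.1  48. ] mon x -71.1 y -0.5
block back [598.2 199.   48. ] mon x -85.3 y -0.9
cheekL clip [466.1 201.8  16. ] mon x 45.2 y 19.6
cheekR clip [471.9 241.1  16. ] mon x 46.4 y -20.1
cheekL con [570.1 182.1  16. ] mon x -60.6 y 20.6
cheekR con [576.3 223.2  16. ] mon x -59.5 y -20.9
cheekL clip [467.3 203.2  44. ] mon x 44.4 y 17.9
cheekR clip [472.5 238.6  44. ] mon x 45.4 y -17.8
cheekL con [560.8 185.6  44. ] mon x -50.8 y 18.9
cheekR con [566.4 222.5  44. ] mon x -49.8 y -18.4
cheek clip ctr-end y270 [466.6 196.6  44. ] mon x 43.8 y 24.6
cheek con front [543.  183.2  44. ] mon x -33.7 y 24.4
floor edges L [452.6 156.3  16. ] mon x 50.5 y 66.7
R [472.2 289.4  16. ] mon x 54.6 y -67.8
```

The bay centreline agrees with the cheeks to within about 0.5 mm. The carrier is about 5 mm towards the clip. Next I go to the stick.

```bash
python3 -c "
from h import *
row([458,-151.5,150],-141.7)
for n,u,v in (('bottle',388,300),('beaker',433,288),('jar',236,275),('driver tip',273,240)): print(n,onz('scene',u,v,0).round())"
```

```text
row [0.0392, -0.3662, 0.0004] [0.0, 0.01, -46.86]  t=2.20 tcp [551.3, 204.8, 150.5] w 85.5 F [-0.2, 0.0, -0.2]
bottle [ 716. -127.   -0.]
beaker [766. -23.   0.]
jar [ 409. -329.    0.]
driver tip [ 379. -185.   -0.]
```

```bash
python3 -m inch '[[0.039,-0.366,0,0,0,-46.9],[0.039,-0.366,0,0,0,-46.9],[0.039,-0.366,0,0,0,-46.9],[0.039,-0.366,0,0,0,-46.9],[0.039,-0.366,0,0,0,-46.9],[0.039,-0.366,0,0,0,-46.9],[0.039,-0.366,0,0,0,-46.9],[0.039,-0.366,0,0,0,-46.9],[0.039,-0.366,0,0,0,-46.9],[0.039,-0.366,0,0,0,-46.9],[0.039,-0.366,0,0,0,-46.9],[0.039,-0.366,0,0,0,-46.9]]'; python3 - <<'E'
from h import *
import pickle
s=ctrl.state(); d=optics.read_camera("wrist"); cv2.imwrite("pics/w2.png",d["image"][:,:,::-1]); pickle.dump(s,open("w2.pkl","wb")); print(s["tcp_pos"],s["ee_rot"],s["qd"])
E
```

```text
clock: 3.2
tcp_pos: [459.5, -152.1, 150.5]
ee_rot: [0.0, -0.328, 0.945, -0.0]
contact_force: [-0.1, -0.3, 0.5]
gripper_width: 85.2
[ 459.46718141 -152.08236731  150.53675451] [ 2.37874552e-04 -3.28226251e-01  9.44599105e-01 -4.27758837e-05] [ 4.17778787e-02  2.09874521e-03 -6.83425643e-05  6.10149169e-04
  3.13670481e-03  2.51390954e-03]
```

View pics/w2.png

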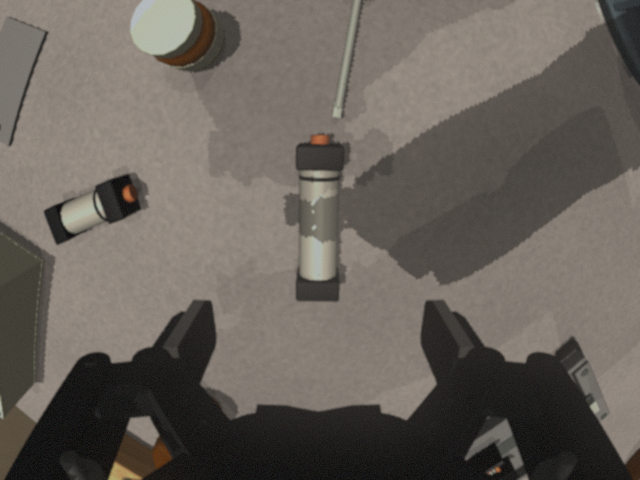

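The wrist view shows the long stick with its nub tip at (320,134) and its flat end at (318,300). The driver tip is at (338,115), clear of the gripper. The short stick and jar lie off to the left.

```bash
python3 - <<'E'
from h import *
import pickle
np.set_printoptions(precision=1,suppress=True)
s=pickle.load(open("w2.pkl","rb"))
n=wonz(s,320,134,17); f=wonz(s,318,300,34)
cl=wonz(s,320.5,146,34); t1=wonz(s,319.5,190,26); t2=wonz(s,319,270,26)
print(n,f,cl,np.linalg.norm((n-f)[:2]),np.linalg.norm(cl-f))
d=(n-f)[:2];print("yaw",np.degrees(np.arctan2(d[1],d[0])), np.degrees(np.arctan2(*(t1-t2)[1::-1])))
u=d/np.linalg.norm(d); mid=(n[:2]-67*u+f[:2]+60*u)/2; print("mid",mid)
g=mid-4*u; row([g[0],g[1],3],-141.7)
E
```

```text
[ 405.7 -192.2   17. ] [ 505.3 -115.3   34. ] [ 411.7 -187.1   34. ] 125.90135842576827 117.9510935919452
yaw -142.3327176792856 -141.95098633521073
mid [ 458.3 -151.6]
row [-0.0026, 0.0006, 0.1475] [-0.01, 0.02, 0.13]  t=3.25 tcp [459.7, -151.3, 150.5] w 85.2 F [-0.1, 0.4, -0.1]
```

```bash
python3 -m inch '[[-0.003,0.0005,0.06,0,0,0.3],[-0.003,0.0005,0.10,0,0,0.3],[-0.003,0.0005,0.125,0,0,0.3],[-0.003,0.0005,0.138,0,0,0.3],[-0.003,0.0005,0.147,0,0,0.3],[-0.003,0.0005,0.147,0,0,0.3]]' && python3 -m inch '[[0,0,0,0,0,0],[0,0,0,0,0,0],[0,0,0,0,0,0],[0,0,0,0,0,0],[0,0,0,0,0,0],[0,0,0,0,0,0],[0,0,0,0,0,0],[0,0,0,0,0,0]]' -1
```

```text
clock: 3.75
tcp_pos: [461.2, -147.9, 2.1]
ee_rot: [-0.001, -0.328, 0.945, 0.001]
contact_force: [-0.3, -0.9, 0.1]
gripper_width: 85.5
clock: 4.42
tcp_pos: [462.4, -149.3, 4.4]
ee_rot: [0.001, -0.328, 0.945, -0.0]
contact_force: [-1.7, 1.3, 14.4]
gripper_width: 28.2
```

```bash
python3 -m inch '[[0,0,-0.02,0,0,0],[0,0,-0.05,0,0,0],[0,0,-0.09,0,0,0],[0,0,-0.13,0,0,0],[0,0,-0.16,0,0,0],[0,0,-0.16,0,0,0]]' ; python3 - <<'E'
from h import *
import pickle
s=ctrl.state(); d=optics.read_camera("wrist"); cv2.imwrite("pics/w3.png",d["image"][:,:,::-1]); pickle.dump(s,open("w3.pkl","wb")); print(s["tcp_pos"],s["contact_force"],s["gripper_width"])
E
```

```text
clock: 4.92
tcp_pos: [464.4, -150.0, 169.4]
ee_rot: [0.003, -0.328, 0.945, -0.003]
contact_force: [1.0, -0.2, -1.4]
gripper_width: 28.0
[ 464.39738216 -150.0001123   169.41540702] [ 0.99998465 -0.17605654 -1.44045244] 27.987729337584938
```

View pics/w3.png

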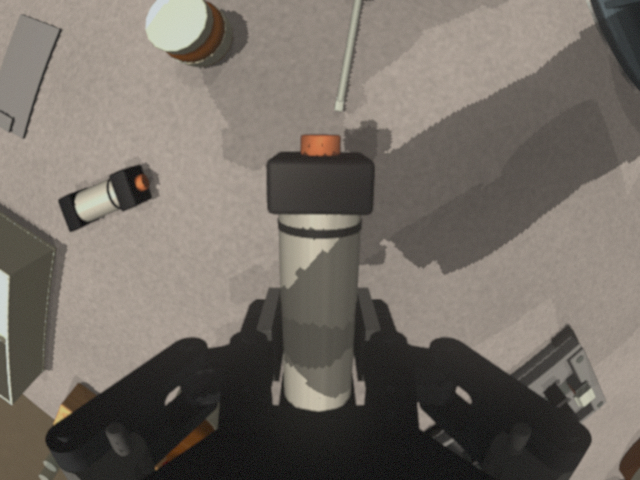

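The stick is held centred between the fingers, with the nub tip at (321,135) and the nub cap between rows 153 and 213. I'll fit its pose in the hand from these points.

```bash
python3 - <<'E'
from h import *
from scipy.optimize import least_squares
M=np.vstack([HE,[0,0,0,1]]); Mi=np.linalg.inv(M)
def pj(p):
    c=(Mi@np.r_[p,1])[:3]; r=np.hypot(c[0],c[1]); t=np.arctan2(r,c[2]); return np.array([318.03,236.458])+371.648*t*c[:2]/r
obj=[(42,17,17),(42,-17,17),(60,17,17),(60,-17,17),(67,0,6)]
px=[(373.5,212),(267.5,212),(371,154),(271,154),(321,135)]
def f(q,o):
    return q[:3]+R.from_euler("yz",[q[3],q[4]]).apply([o[0],o[1],-o[2]])
r=least_squares(lambda q:np.r_[np.ravel([pj(f(q,o))-p for o,p in zip(obj,px)]),q[3]*50],[4,0,-13,0,0])
print(r.x[:3],np.degrees(r.x[3:]),r.fun.round(1))
r2=least_squares(lambda q:np.ravel([pj(f(np.r_[q,0,0],o))-p for o,p in zip(obj,px)]),[4,0,-13])
print(r2.x,r2.fun.round(1))
s=ctrl.state(); print(s["joint_pos"].round(2), rot(s["ee_rot"]).as_matrix().round(3).tolist())
E
```

```text
[ 3.95479425  1.23456277 -9.35137556] [-1.99984537  0.10061832] [-1.3 -1.4  1.8 -1.6  2.7  2.1 -2.9  1.8 -0.2 -1.  -1.7]
[ 4.40107494  1.33123772 -7.33530856] [-1.5 -1.5  2.  -1.6  2.7  2.4 -2.9  2.2 -0.3 -1.8]
[-0.31  0.2  -0.21  1.15 -0.   -0.98] [[-0.785, -0.619, 0.005], [-0.619, 0.785, -0.002], [-0.003, -0.005, -1.0]]
```

```bash
cat >> h.py <<'E'
O=np.array([512,213.5]); YAW=170.; TX,TY,TZ=4.4,1.0,-11.
def flat(x,h,th,tz=TZ,tx=TX):
    "TCP for flat-end centre at monitor x, height h of its bottom edge above floor, tilt th"
    q=want(YAW,th); u=np.array([np.cos(np.radians(YAW)),np.sin(np.radians(YAW))])
    F=np.r_[O+x*u,16+h+17*np.cos(np.radians(th))]
    return F-q.apply([tx-60,TY,tz])
def go(x,h,th): row(flat(x,h,th),YAW,th)
def where(th=None):
    s=ctrl.state(); q=rot(s["ee_rot"]); X=q.as_matrix()[:,0]; th=np.degrees(np.arcsin(X[2])); 
    F=s["tcp_pos"]+q.apply([TX-60,TY,TZ]); u=np.array([np.cos(np.radians(YAW)),np.sin(np.radians(YAW))]); d=F[:2]-O
    f=s["contact_force"]
    print("t %.2f flat x %.1f y %.1f h %.1f th %.1f yaw %.1f | Fx_mon %.1f Fy %.1f Fz %.1f w %.1f"%(s["clock"],d@u,-d[0]*u[1]+d[1]*u[0],F[2]-16-17*np.cos(np.radians(th)),th,np.degrees(np.arctan2(X[1],X[0])),f[:2]@u,-f[0]*u[1]+f[1]*u[0],f[2],s["gripper_width"]))
E
python3 -c "
from h import *
where();go(-30,60,20)"
```

```text
t 4.97 flat x -51.5 y 324.0 h 144.4 th -0.2 yaw -141.7 | Fx_mon -0.4 Fy 0.1 Fz -3.4 w 27.9
row [-0.2448, 0.2742, 0.0651] [-8.6, 19.08, 47.74]  t=4.97 tcp [463.5, -149.7, 166.3] w 27.9 F [0.4, -0.1, -3.4]
```

```bash
python3 -m inch '[[-0.245,0.274,0.065,-8.6,19.1,47.7],[-0.245,0.274,0.065,-8.6,19.1,47.7],[-0.245,0.274,0.065,-8.6,19.1,47.7],[-0.245,0.274,0.065,-8.6,19.1,47.7],[-0.245,0.274,0.065,-8.6,19.1,47.7],[-0.245,0.274,0.065,-8.6,19.1,47.7],[-0.245,0.274,0.065,-8.6,19.1,47.7],[-0.245,0.274,0.065,-8.6,19.1,47.7],[-0.245,0.274,0.065,-8.6,19.1,47.7],[-0.245,0.274,0.065,-8.6,19.1,47.7],[-0.245,0.274,0.065,-8.6,19.1,47.7],[-0.245,0.274,0.065,-8.6,19.1,47.7]]'; python3 -c "
from h import *
where();go(-30,30,20)"
```

```text
clock: 5.97
tcp_pos: [483.6, 217.9, 96.9]
ee_rot: [-0.177, 0.085, 0.98, 0.015]
contact_force: [0.4, -0.3, -3.2]
gripper_width: 27.9
t 5.97 flat x -27.2 y -0.6 h 55.8 th 20.4 yaw 170.1 | Fx_mon -0.4 Fy 0.2 Fz -3.2 w 27.9
row [-0.0117, -0.0004, 0.0236] [-0.08, -0.44, 0.13]  t=5.97 tcp [483.6, 217.9, 96.9] w 27.9 F [0.4, -0.3, -3.2]
```

```bash
python3 -m inch '[[-0.006,0,0.01,0,-0.4,0],[-0.012,0,0.022,0,-0.4,0],[-0.015,0,0.032,0,-0.4,0],[-0.0185,0,0.042,0,-0.4,0],[-0.0185,0,0.042,0,-0.4,0],[-0.0185,0,0.042,0,-0.4,0]]'; python3 - <<'E'
from h import *
where()
im={n:optics.read_camera(n)["image"][:,:,::-1] for n in("scene","side","wrist")}
for n in im: cv2.imwrite(f"pics/{n}4.png",im[n])
c=lambda i,x,y,w,h:cv2.resize(i[y:y+h,x:x+w],(400,300),interpolation=cv2.INTER_CUBIC)
cv2.imwrite("pics/m4.png",np.vstack([np.hstack([c(im["scene"],350,125,128,96),c(im["side"],124,266,144,108)]),np.hstack([c(im["wrist"],0,0,640,480),c(im["wrist"],220,40,200,150)])]))
E
```

```text
clock: 6.47
tcp_pos: [486.7, 216.7, 52.2]
ee_rot: [-0.173, 0.086, 0.981, 0.015]
contact_force: [0.3, -0.2, -1.4]
gripper_width: 28.3
t 6.47 flat x -30.5 y 0.2 h 11.5 th 20.0 yaw 170.0 | Fx_mon -0.3 Fy 0.2 Fz -1.4 w 28.3
```

View pics/m4.png

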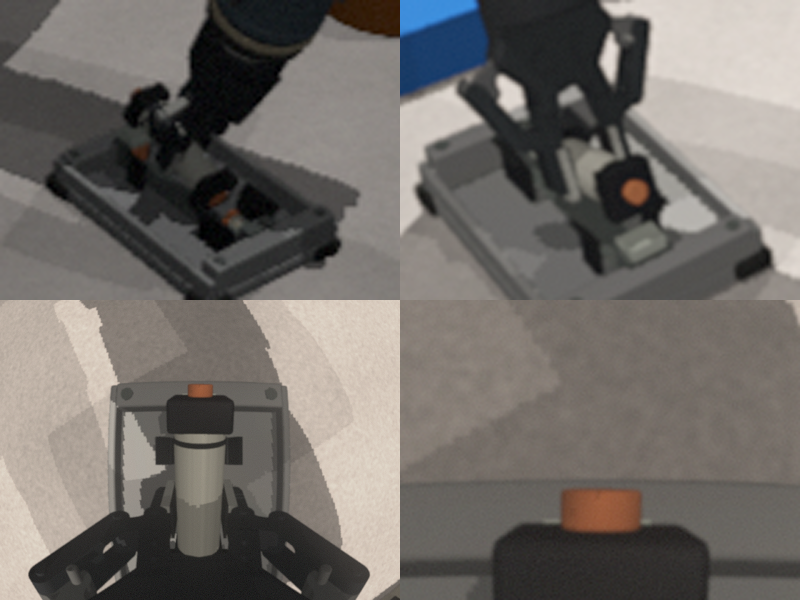

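The stick is centred over the bay: nub at column 200 in the wrist panel, between the cheeks at 156 and 242 and the screws at 127 and 271. The cap clears the clip, so I'll lower it and feel for the floor and contact.

```bash
python3 -m inch '[[-0.001,0,0.003,0,0,0],[-0.002,0,0.0056,0,0,0],[-0.0027,0,0.0075,0,0,0],[-0.0027,0,0.0075,0,0,0]]' >/dev/null; python3 -c "
from h import *
where()"; python3 -m inch '[[-0.003,0,-0.001,0,0,0],[-0.006,0,-0.002,0,0,0],[-0.008,0,-0.0029,0,0,0],[-0.008,0,-0.0029,0,0,0]]' >/dev/null; python3 -c "
from h import *
where()"
```

```text
t 6.95 flat x -30.6 y -0.4 h 3.5 th 20.0 yaw 170.1 | Fx_mon -0.2 Fy 1.0 Fz -2.4 w 28.2
t 7.28 flat x -40.0 y -0.5 h 3.9 th 19.9 yaw 170.1 | Fx_mon -0.2 Fy 0.2 Fz -2.5 w 28.2
```

```bash
W='python3 -c "from h import *;where()"'; python3 -m inch '[[-0.0014,0,-0.0005,0,0,0],[-0.0028,0,-0.001,0,0,0],[-0.0028,0,-0.001,0,0,0]]' >/dev/null; eval $W; python3 -m inch '[[-0.0014,0,-0.0005,0,0,0],[-0.0028,0,-0.001,0,0,0],[-0.0028,0,-0.001,0,0,0]]' >/dev/null; eval $W;python3 -m inch '[[-0.0014,0,-0.0005,0,0,0],[-0.0028,0,-0.001,0,0,0],[-0.0028,0,-0.001,0,0,0]]' >/dev/null; eval $W
```

```text
t 7.53 flat x -42.6 y -0.5 h 3.9 th 19.9 yaw 170.1 | Fx_mon 0.2 Fy -0.7 Fz -2.9 w 28.4
t 7.78 flat x -45.3 y -0.5 h 3.9 th 20.0 yaw 170.1 | Fx_mon 1.7 Fy 0.2 Fz -2.3 w 28.2
t 8.03 flat x -48.3 y -0.5 h 3.8 th 20.0 yaw 170.1 | Fx_mon 2.6 Fy -1.5 Fz -1.9 w 27.9
```

```bash
W='python3 -c "from h import *;where()"'; python3 -m inch '[[-0.0015,0,-0.0005,0,0,0],[-0.0028,0,-0.001,0,0,0],[-0.0042,0,-0.0015,0,0,0],[-0.0042,0,-0.0015,0,0,0]]' >/dev/null; eval $W; python3 -m inch '[[-0.0014,0,-0.0005,0,0,0],[-0.0028,0,-0.001,0,0,0],[-0.0038,0,-0.0014,0,0,0],[-0.0038,0,-0.0014,0,0,0],[-0.0038,0,-0.0014,0,0,0]]' >/dev/null; eval $W; eval $W
```

```text
t 8.37 flat x -52.8 y -0.5 h 3.8 th 20.0 yaw 170.1 | Fx_mon 6.0 Fy -1.3 Fz -1.1 w 28.3
t 8.78 flat x -56.3 y -0.5 h 3.8 th 20.0 yaw 170.1 | Fx_mon 7.4 Fy 0.1 Fz -1.5 w 28.1
t 8.78 flat x -56.3 y -0.5 h 3.8 th 20.0 yaw 170.1 | Fx_mon 7.4 Fy 0.1 Fz -1.5 w 28.1
```

```bash
cat >> h.py <<'E'
def plan(th,h,disc=-60.3):
    hc=h+17*np.cos(np.radians(th)); x=disc+max(0,26-hc)*np.tan(np.radians(th)); print(th,h,"x %.1f"%x,end=" "); go(x,h,th)
E
python3 -c "
from h import *
for t,h in((17,3.5),(14,3.2),(11,3)): plan(t,h)"
```

```text
17 3.5 x -58.4 row [-0.0026, -0.0004, 0.0022] [0.02, -3.0, 0.05]  t=8.78 tcp [512.2, 212.9, 44.4] w 28.1 F [-7.3, 1.2, -1.5]
14 3.2 x -58.7 row [-0.0037, -0.0005, 0.005] [0.03, -6.0, 0.05]  t=8.78 tcp [512.2, 212.9, 44.4] w 28.1 F [-7.3, 1.2, -1.5]
11 3 x -59.1 row [-0.005, -0.0005, 0.0077] [0.03, -9.0, 0.05]  t=8.78 tcp [512.2, 212.9, 44.4] w 28.1 F [-7.3, 1.2, -1.5]
```

```bash
python3 -m inch '[[-0.0013,0,0.0011,0,-1.5,0],[-0.0026,0,0.0022,0,-3,0],[-0.0032,0,0.0036,0,-4.5,0],[-0.0037,0,0.005,0,-6,0],[-0.0044,0,0.0064,0,-7.5,0],[-0.005,0,0.0077,0,-9,0],[-0.005,0,0.0077,0,-9,0],[-0.005,0,0.0077,0,-9,0]]' >/dev/null; python3 -c "
from h import *
where()
for t,h in((8,2.5),(5,2),(3,1.5),(1.5,1.2),(0,1)): plan(t,h)"
```

```text
t 9.45 flat x -58.4 y -0.5 h 3.1 th 11.0 yaw 170.1 | Fx_mon 7.9 Fy -0.5 Fz -2.5 w 28.2
8 2.5 x -59.4 row [-0.0017, -0.0004, 0.0031] [0.03, -3.0, 0.07]  t=9.45 tcp [513.6, 212.6, 35.6] w 28.2 F [-7.7, 1.9, -2.5]
5 2 x -59.7 row [-0.0029, -0.0004, 0.0063] [0.03, -6.0, 0.07]  t=9.45 tcp [513.6, 212.6, 35.6] w 28.2 F [-7.7, 1.9, -2.5]
3 1.5 x -59.9 row [-0.0038, -0.0004, 0.0086] [0.03, -8.0, 0.07]  t=9.45 tcp [513.6, 212.6, 35.6] w 28.2 F [-7.7, 1.9, -2.5]
1.5 1.2 x -60.1 row [-0.0045, -0.0004, 0.0102] [0.03, -9.5, 0.07]  t=9.45 tcp [513.6, 212.6, 35.6] w 28.2 F [-7.7, 1.9, -2.5]
0 1 x -60.3 row [-0.0053, -0.0004, 0.0118] [0.03, -11.0, 0.07]  t=9.45 tcp [513.6, 212.6, 35.6] w 28.2 F [-7.7, 1.9, -2.5]
```

```bash
python3 - <<'E'
from h import *
im={n:optics.read_camera(n)["image"][:,:,::-1] for n in("side","wrist")}
c=lambda i,x,y,w,h:cv2.convertScaleAbs(cv2.resize(i[y:y+h,x:x+w],(400,300),interpolation=cv2.INTER_CUBIC),alpha=1.5,beta=15)
cv2.imwrite("pics/m5.png",np.hstack([c(im["side"],140,280,128,96),c(im["wrist"],240,100,160,120)]))
E
```

```text
(no output)
```

View pics/m5.png

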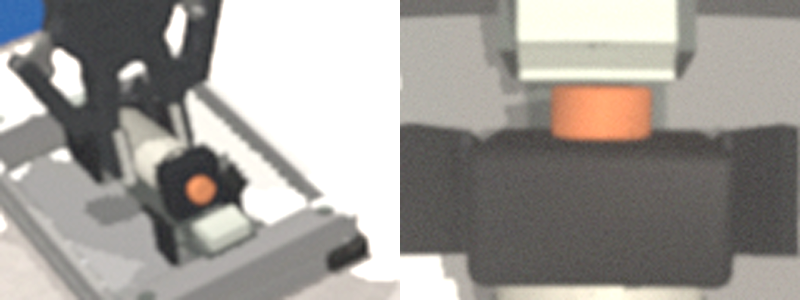

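The nub tip (row 86) is just behind the lip nose (row 80) and centred on the clip, with the cap between the cheeks. I'll keep turning it down gently and watch the force.

```bash
W='python3 -c "from h import *;where()"'; python3 -m inch '[[-0.0012,0,0.0016,0,-1.5,0],[-0.0021,0,0.0031,0,-3,0],[-0.0028,0,0.0047,0,-4.5,0],[-0.0033,0,0.0063,0,-6,0],[-0.0033,0,0.0063,0,-6,0]]' >/dev/null;  python3 -c "
from h import *
where()
for t,h in((3,1.5),(1.5,1.2),(0,1)): plan(t,h)"
```

```text
t 9.97 flat x -59.9 y -0.5 h 1.9 th 4.9 yaw 170.1 | Fx_mon 7.9 Fy -0.1 Fz 0.1 w 28.4
3 1.5 x -59.9 row [-0.0004, -0.0004, 0.0022] [0.04, -1.93, 0.08]  t=9.97 tcp [515.4, 212.3, 28.6] w 28.4 F [-7.8, 1.5, 0.1]
1.5 1.2 x -60.1 row [-0.001, -0.0004, 0.0039] [0.04, -3.43, 0.08]  t=9.97 tcp [515.4, 212.3, 28.6] w 28.4 F [-7.8, 1.5, 0.1]
0 1 x -60.3 row [-0.0016, -0.0004, 0.0055] [0.04, -4.93, 0.08]  t=9.97 tcp [515.4, 212.3, 28.6] w 28.4 F [-7.8, 1.5, 0.1]
```

```bash
python3 -m inch '[[-0.0002,0,0.0009,0,-1,0],[-0.0004,0,0.0018,0,-2,0],[-0.0004,0,0.0018,0,-2,0]]' >/dev/null;  python3 -c "
from h import *
where()
for t,h in((1.5,1.9),(0,1.9),(0,1.5)): plan(t,h,-60.5)"
```

```text
t 10.22 flat x -60.1 y -0.4 h 1.9 th 3.0 yaw 170.1 | Fx_mon 8.7 Fy -0.8 Fz -0.0 w 27.8
1.5 1.9 x -60.3 row [-0.0005, -0.0004, 0.0014] [0.04, -1.47, 0.07]  t=10.22 tcp [515.8, 212.2, 26.8] w 27.8 F [-8.5, 2.3, -0.0]
0 1.9 x -60.5 row [-0.001, -0.0004, 0.0028] [0.04, -2.97, 0.07]  t=10.22 tcp [515.8, 212.2, 26.8] w 27.8 F [-8.5, 2.3, -0.0]
0 1.5 x -60.5 row [-0.0011, -0.0004, 0.0032] [0.04, -2.97, 0.07]  t=10.22 tcp [515.8, 212.2, 26.8] w 27.8 F [-8.5, 2.3, -0.0]
```

```bash
python3 -m inch '[[-0.0002,0,0.0014,0,-1.5,0],[-0.0005,0,0.0028,0,-3,0],[-0.0005,0,0.0028,0,-3,0],[-0.0005,0,0.0028,0,-3,0]]' >/dev/null;  python3 - <<'E'
from h import *
where()
im={n:optics.read_camera(n)["image"][:,:,::-1] for n in("side","wrist")}
c=lambda i,x,y,w,h:cv2.convertScaleAbs(cv2.resize(i[y:y+h,x:x+w],(400,300),interpolation=cv2.INTER_CUBIC),alpha=1.5,beta=15)
cv2.imwrite("pics/m6.png",np.hstack([c(im["side"],140,280,128,96),c(im["wrist"],240,100,160,120)]))
E
```

```text
t 10.55 flat x -60.0 y -0.4 h 2.0 th 0.0 yaw 170.1 | Fx_mon 8.6 Fy 0.5 Fz 1.0 w 27.9
```

View pics/m6.png

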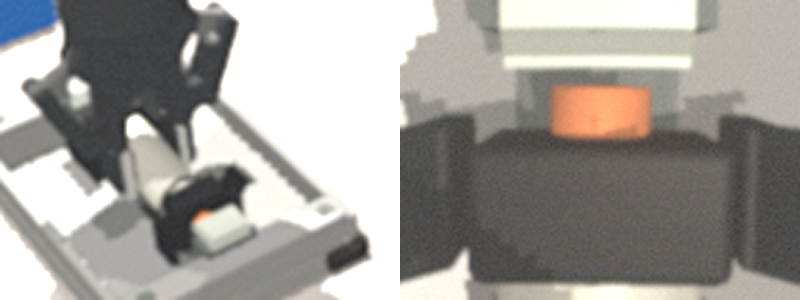

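The nub has passed below the lip. I'll check it's seated on the floor, then let it move forward under the lip.

```bash
W='python3 -c "from h import *;where()"'; python3 -m inch '[[0,0,0.0006,0,0,0],[0,0,0.001,0,0,0],[0,0,0.001,0,0,0]]' >/dev/null; eval $W; python3 -m inch '[[0.0015,0,0,0,0,0],[0.003,0,0,0,0,0],[0.003,0,0,0,0,0]]' >/dev/null; eval $W; python3 -m inch '[[0.0015,0,0,0,0,0],[0.003,0,0,0,0,0],[0.003,0,0,0,0,0]]' >/dev/null; eval $W
```

```text
t 10.90 flat x -60.3 y -0.4 h 1.0 th 0.0 yaw 170.1 | Fx_mon 8.2 Fy 0.8 Fz 0.2 w 28.3
t 11.15 flat x -57.4 y -0.5 h 1.1 th -0.0 yaw 170.1 | Fx_mon 6.3 Fy 0.1 Fz 0.8 w 28.2
t 11.40 flat x -54.6 y -0.5 h 1.1 th -0.0 yaw 170.1 | Fx_mon 4.9 Fy 0.4 Fz -0.9 w 28.2
```

```bash
W='python3 -c "from h import *;where()"'; python3 -m inch '[[0,0,0.0005,0,0,0],[0,0,0.001,0,0,0],[0,0,0.001,0,0,0]]' >/dev/null; eval $W; python3 -m inch '[[0,0,0.0005,0,0,0],[0,0,0.001,0,0,0],[0,0,0.001,0,0,0]]' >/dev/null; eval $W;python3 -m inch '[[0.0007,0,0,0,0,0],[0.0013,0,0,0,0,0],[0.0013,0,0,0,0,0]]' >/dev/null; eval $W
```

```text
t 11.65 flat x -54.8 y -0.5 h 0.1 th -0.0 yaw 170.0 | Fx_mon 5.6 Fy -0.3 Fz 0.3 w 28.2
t 11.90 flat x -54.8 y -0.5 h -0.9 th -0.0 yaw 170.0 | Fx_mon 5.2 Fy 0.1 Fz -0.7 w 28.3
t 12.15 flat x -53.5 y -0.5 h -0.9 th -0.0 yaw 170.0 | Fx_mon 5.6 Fy -0.4 Fz -0.4 w 28.0
```

```bash
W='python3 -c "from h import *;where()"'; python3 -m inch '[[0,0,0.0005,0,0,0],[0,0,0.001,0,0,0],[0,0,0.001,0,0,0]]' >/dev/null; eval $W; python3 -m inch '[[0,0,0.0005,0,0,0],[0,0,0.001,0,0,0],[0,0,0.001,0,0,0]]' >/dev/null; eval $W
```

```text
t 12.40 flat x -53.7 y -0.6 h -1.5 th -0.1 yaw 170.0 | Fx_mon 6.6 Fy 1.8 Fz 7.7 w 28.4
t 12.65 flat x -53.8 y -0.6 h -1.6 th -0.1 yaw 170.0 | Fx_mon 13.3 Fy 5.0 Fz 25.1 w 28.2
```

That's the floor, at the same tool height above it as on the bench during the pick. I'll ease off and read again.

```bash
W='python3 -c "from h import *;where()"'; python3 -m inch '[[0,0,-0.0008,0,0,0],[0,0,-0.0014,0,0,0],[0,0,-0.0014,0,0,0]]' >/dev/null; eval $W; python3 -m inch '[[0.0005,0,0,0,0,0],[0.001,0,0,0,0,0],[0.001,0,0,0,0,0]]' >/dev/null; eval $W
```

```text
t 12.90 flat x -53.6 y -0.5 h -1.4 th -0.0 yaw 170.0 | Fx_mon 5.2 Fy 0.3 Fz 0.0 w 28.1
t 13.15 flat x -52.8 y -0.6 h -1.4 th -0.1 yaw 170.0 | Fx_mon 4.2 Fy -0.2 Fz -0.0 w 28.2
```

```bash
W='python3 -c "from h import *;where()"'; python3 -m inch '[[0.0005,0,0,0,0,0],[0.001,0,0,0,0,0],[0.001,0,0,0,0,0]]' >/dev/null; eval $W;  python3 -m inch '[[0.0003,0,0,0,0,0],[0.0006,0,0,0,0,0],[0.0006,0,0,0,0,0]]' >/dev/null; eval $W;
```

```text
t 13.40 flat x -51.9 y -0.5 h -1.4 th -0.1 yaw 170.0 | Fx_mon 2.4 Fy -0.3 Fz -0.2 w 28.0
t 13.65 flat x -51.8 y -0.5 h -1.3 th -0.1 yaw 170.0 | Fx_mon -4.0 Fy 0.2 Fz -4.4 w 28.1
```

The nub meets the clip's fixed contact at −51.8. I'll back off slightly, then open part-way.

```bash
W='python3 -c "from h import *;where()"'; python3 -m inch '[[-0.0005,0,0,0,0,0],[-0.0005,0,0,0,0,0]]' >/dev/null; eval $W;  python3 -m inch '[[0,0,0,0,0,0],[0,0,0,0,0,0],[0,0,0,0,0,0],[0,0,0,0,0,0],[0,0,0,0,0,0],[0,0,0,0,0,0]]' 0.4 >/dev/null; eval $W; python3 -m inch '[[0,0,-0.004,0,0,0],[0,0,-0.012,0,0,0],[0,0,-0.025,0,0,0],[0,0,-0.045,0,0,0],[0,0,-0.07,0,0,0],[0,0,-0.1,0,0,0],[-0.04,0,-0.13,0,0,0],[-0.04,0,-0.13,0,0,0],[-0.04,0,-0.13,0,0,0]]' >/dev/null; python3 - <<'E'
from h import *
import pickle
where()
s=ctrl.state(); im={n:optics.read_camera(n)["image"][:,:,::-1] for n in("scene","side","wrist")}
pickle.dump(s,open("w7.pkl","wb")); cv2.imwrite("pics/w7.png",im["wrist"]); cv2.imwrite("pics/s7.png",im["scene"])
c=lambda i,x,y,w,h:cv2.convertScaleAbs(cv2.resize(i[y:y+h,x:x+w],(400,300),interpolation=cv2.INTER_CUBIC),alpha=1.2,beta=10)
cv2.imwrite("pics/m7.png",np.vstack([np.hstack([c(im["side"],130,280,128,96),c(im["scene"],0,0,640,480)]),np.hstack([c(im["wrist"],220,20,200,150),c(im["wrist"],220,170,200,150)])]))
E
```

```text
t 13.82 flat x -51.8 y -0.6 h -1.4 th -0.1 yaw 170.0 | Fx_mon -1.2 Fy -0.6 Fz -2.2 w 28.2
t 14.32 flat x -51.7 y -0.5 h -1.5 th -0.1 yaw 170.0 | Fx_mon 0.1 Fy 0.1 Fz 0.4 w 60.2
t 15.07 flat x -94.1 y -0.9 h 131.6 th -0.3 yaw 170.0 | Fx_mon -1.2 Fy -0.3 Fz -0.4 w 59.5
```

View pics/m7.png

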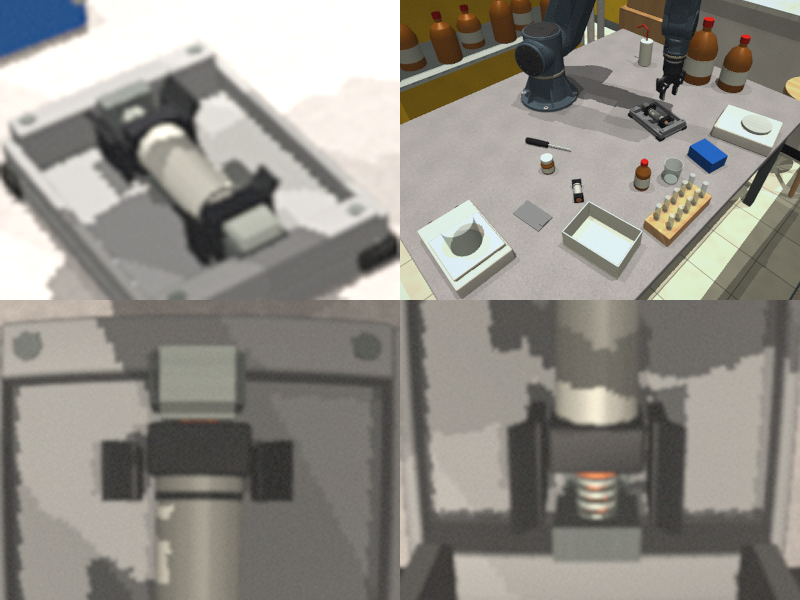

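The stick lies flat between both pairs of cheeks. Its nub is under the lip at wrist panel (200,420), and its flat end bears on the contact with the spring compressed at (597,475). The other objects are where they were, and the gripper is clear, so I'm handing in.

```bash
python3 -c "
from workcell import sign_off
print(sign_off())"
```

```text
the job is handed in; nothing more can be done
None
```

The long stick is loaded in the bay, and I handed the job in at about 15 s of the 43 s allowed. I pushed its flat end onto the spring contact with the nub held up about 20°. I then turned it down past the lip with the contact about 12–14 mm in, let it spring forward under the lip, released it and backed off.

**Last checks:**
- **Position:** the final pictures show the stick lying flat with its nub under the lip and the spring compressed. The short stick and the other things on the bench look unmoved.
- **Force along the bay:** this fell steadily as the stick came forward, to about 4.2 N at roughly 5 mm compression, which matches the stick being home. It then reversed as the nub met the clip's fixed contact.
- **Gripper:** it was clear, with only noise on the force reading.

**What disagreed:**
- **Height of the stick in the grip:** the picture and the arm's position gave values up to about 5 mm apart. I settled it by feeling for the bay floor, and the vertical force briefly reached about 25 N.
- **Contact compression:** I estimated it from force and geometry, as it could not be read directly. At its deepest, the push came close to the contact's solid stop, at about 8.7 N.

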